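# Set a swivel rail saddle with a pointer angle gauge

### The job

Lift the blue angle gauge up and off its hook, seat its steel foot centrally and flat on the swivelling saddle of the rail bracket, dial facing away from the robot, and rock gauge and saddle together until the swinging red pointer settles on the green mark. Keep pressing it lightly on the saddle and holding it at that angle, as for someone about to tighten the lock screw: finish while still holding the gauge. Leave the two flanges and the screwdriver where they lie.

Things in the scene. Friction and masses are not known exactly. Their poses are not given: they have to be found in the camera images.
- gauge: Blue angle gauge, 194 mm tall, about 0.35 kg, hanging upright on the hook. Origin: centre of the foot's underside; z up through the grip, x out of the dial (away from the robot), y across it; symmetric about y = 0. Dial case 92 mm across, 18 mm thick (x), centred at z 60 mm. White dial face with red pointer and green mark.
- grip (a point): Point on the gauge's axis, z 175 mm, inside its black grip block of 20 x 28 x 42 mm (x, y, z; z 152 to 194 mm): a good place for the tool centre. The sides facing +y and -y, 28 mm apart, are clear for fingers from above.
- eye (a point): Point on the gauge's axis on the underside of the crossbar (52 mm wide, z 142 to 152 mm); it rests on the hook while hanging. Below it is the eye, an opening 36 mm wide (y) and 36 mm high, z 106 to 142 mm.
- foot (a point): Centre of the underside of the gauge's steel foot, 28 x 60 mm (x, y), 8 mm high.
- pointer (a joint): Red swinging pointer, a damped pendulum pivoted at the dial's centre; the needle always settles straight up (within 2 s). Angle in rad about the gauge's x axis, relative to the gauge: 0 = along the gauge's z, positive = tip towards the gauge's -y. With the gauge rolled by +a about its x the settled pointer reads -a.
- pointer_tip (a point): Tip of the red needle, 33 mm from the dial's centre.
- mark (a joint): Green index tab on the dial, 7 mm wide, preset and locked. Same angle convention as the pointer: positive = towards the gauge's -y. Between 0.18 and 0.42 rad, so the gauge must lean with its top towards its own +y (roll about x = minus this value).
- mark_tip (a point): Point on the green tab, 33 mm from the dial's centre; coincides with pointer_tip when the pointer is on the mark.
- stand: Fixed hook stand. Origin on the table right below the hanging gauge; z up, x the way the hook points (away from the robot), the dial faces the same way. Steel base 120 x 120 x 12 mm centred at x -30 mm; blue post 20 x 20 mm, 240 mm tall, at x -60 mm.
- hook (a point): Top of the hook bar where the crossbar rests, 224 mm above the table. Round bar 8 mm thick, running from the post to 23 mm beyond this point along the stand's +x, where its tip turns up 10 mm above the bar's top. To free the gauge lift it about 18 mm (12 to 26), then move it along +x at least 50 mm.
- bracket: Fixed steel rail bracket: round flange 104 mm diameter, 8 mm thick at the rim, with a neck to height 55 mm, a brass sprung stud out of it and the saddle on top. Origin: centre of its underside on the table; z up; x points away from the robot, along the saddle's swivel axis.
- saddle_top (a point): Centre of the flat top of the steel saddle, plate 44 x 66 mm (x, y) and 6 mm thick, about 95 mm above the table when level and unpressed; axes move with the saddle, z out of the plate, x along the swivel axis. The top lies 14 mm above the swivel axis.
- pivot (a point): Point on the saddle's horizontal swivel axis, 81 mm above the table unpressed, centred; sinks with the stud when pressed. Axes those of the bracket.
- saddle (a joint): Swivel angle of the saddle in rad about the bracket's x axis; 0 = level, positive = its top leans to the bracket's -y; range -0.6 to 0.6. Stiff (0.05 N m) and stays where left; turns to lie flat under the gauge's foot when pressed.
- stud (a joint): How far the spring stud is pressed down, m, 0 to 0.012. About 3 N starts it moving, then 0.9 N per mm.
- flange_a: Loose turned steel flange, 64 mm diameter, 28 mm high, origin at the centre of its underside. Leave alone.
- flange_b: As flange_a. Leave alone.
- driver: Loose red-handled screwdriver lying on the table, lengthwise along its x. Leave alone.
There are look-alikes about, which are no part of the job. There is more than one size of the gauge; the job needs the larger.

How it is judged:
On the way, in this order (a step that is already met when the one before it is completed fails the run):
1. the gauge is off the hook, held by the fingers in the air (contact force between the fingers and gauge above 1 N and contact force between gauge and stand below 0.1 N and distance between eye and hook above 0.05 m and height (world z) of foot above 0.03 m), for 0.1 s.
2. the gauge's foot is pressed flat on the saddle, the gauge still held (contact force between the fingers and gauge above 1 N and contact force between gauge and stand below 0.1 N and distance between foot and saddle_top below 0.015 m and angle between the z axis of gauge and the z axis of saddle_top, either way round below 0.1 rad and contact force between gauge and bracket above 1 N), for 0.2 s.
At the end, for the whole second after the job is handed in: Fingers hold the gauge (over 1 N), off the hook, dial away from the robot (saddle joint below -0.05 rad); foot within 15 mm of the saddle centre, flat within 0.1 rad, pressing over 1 N; pointer settled, its tip within 3 mm (5 degrees) of the green mark; gauge at rest (all of step 2 and distance between pointer_tip and mark_tip below 0.003 m and velocity of joint pointer between -0.4 and 0.4 rad/s and linear speed of gauge below 0.02 m/s and z of grip in the frame of saddle_top above 0.15 m and value of joint saddle below -0.05 rad); the arm keeps its last pose, push and grip.
It fails at once if a flange or the screwdriver was disturbed (moved over 20 mm) (distance of any of flange_a, flange_b, driver from where it was at the start of the episode above 0.02 m).
It also fails if it takes over 54 s, if anything falls off the work surface, if the arm or the gripper's body presses on something with over 40 N, if the wrist force passes 120 N, or if a joint passes its speed limit or range.

### The arm

A 7-joint arm with a two-finger parallel gripper is mounted at the origin on the work surface. World frame = base frame: x ahead of the robot, y to its left, z up, the work surface at z = 0. Lengths are in m, angles in rad, forces in N, time in s.
With the tool pointing down it reaches from about 0.4 to 0.925 m from the base axis. Payload 5.6 kg.
Tool frame: the origin (TCP) lies between the finger pads, 19 mm behind the fingertips; this is the grasp point; z points along the fingers, y is the line along which they close (so a half turn about z gives the same grasp; the last joint's range is limited). The gripper opens to 85 mm and grips with 20 to 120 N. Pads are 22 mm wide; open, the fingers measure 114 mm over their backs; the gripper's body (76 mm by 85 mm) begins 54 mm behind the grasp point. The pads swing forward as they close: fully open they stand 13 mm farther back than shut.
Start: joints at [1.07, 0.468, -0.012, 1.603, 0.006, 1.071, -0.056], TCP at [0.287, -0.583, 0.25] pointing down, gripper open.
Joint ranges: [-2.53, 2.53], [-0.31, 2.02], [-1.57, 1.55], [0.28, 2.44], [-1.29, 4.43], [0.15, 1.84], [-2.92, 2.92]. Speed limits (rad/s): [2.57, 2.57, 3.14, 3.14, 3.14, 3.14, 3.14].

### API

Orientations are given as a unit quaternion [w, x, y, z].
In Python, from rig import env gives the robot as it stands.
- The arm moves only by the tool send_rows, never from a script. Its argument "motion" is a list of rows, each a list of 7 numbers: the shift along the tool's x, y, z in cm, then the turn, a rotation vector about the tool's x, y, z in degrees, then the closure, from 0 (fully open) to 1 (shut). A call has 1 to 8 rows; each row shifts and turns the commanded pose from where the row before left it, along the tool's axes as they then stand; what a row does not reach is not made up. A row lasts 1/12 s, in which the tool goes at most 41.7 mm and 7.16 degrees, less where a joint would pass 70% of its speed; a pose out of reach is approached as far as the arm can. A call with a gripper value outside its range is refused whole. The fingers move at their own pace and stop on an object; "force" is the grip in N (left out, the last holds). Time passes only in rows, so rows that do not move let the fingers close. It gives the time, the measured TCP pose, the force, the opening and the grip force at its end, in the units of the state.
- env.observe(): the state, without advancing time (a new reading comes with each control period).
- env.grab_frame(name): name is "scene" or "top"; returns a dict with "color" (384x512x3 uint8, red, green, blue), "depth" (384x512 float32, m along the optical axis (not along the pixel's ray), 0 where there is no reading), "camera_matrix" (3x3 intrinsics, pixels), "eye" and "rotation" of the camera in the world. Camera axes: x right, y up, looking along -z (the intrinsics and any distortion apply to the point x, -y, -z); pixel columns grow to the right and rows downward; lengths in m; the calibration is good to about 2 mm. A picture is of the moment at which its call begins.
- env.job_done(): hands the job in; it is judged then, once.
The state is a dict: "time": time; "q": joint angles; "dq": joint speeds; "effort": joint torques, N m; "position": TCP position; "eef_rot": TCP orientation; "force": force on the tool from outside, world axes, zero at the start; "wrist_torque": the same for the moment, N m; "grip_width": opening from 0.0 (shut) to 1.0 (fully open); "grasp_force": force on a finger pad.
Only numpy, scipy, OpenCV 4.12 (cv2) and the standard library are available. Lean on these libraries where they do the work, as an engineer would, in place of code of your own. Each camera call takes 0.05 s, during which the arm holds its last target. There are 200 camera calls.

## Working session

There is one attempt and no reset: what is moved stays moved. The work goes in short steps, Python scripts to look and compute and a tool call to move; the robot and the scene stay as the last step left them, time stands still between calls to the robot, and variables do not carry over. Pictures are saved under pics/ and viewed, at most 10 in all, crops included, and the job is handed in when it is done.

Besides the shell and the picture viewer there is one more tool, called after "Call:" in YAML: its name, and indented under it one key for each argument. send_rows: Moves the arm, as the interface text tells. Its arguments: {"type":"object","properties":{"motion":{"type":"array"},"force":{"type":"number"}},"required":["motion"]}

```bash
mkdir -p pics
cat > h.py <<'E'
import numpy as np, cv2, pickle
from rig import env
def grab(n,tag):
    f=env.grab_frame(n); pickle.dump(f,open(f'{tag}_{n}.pkl','wb')); cv2.imwrite(f'pics/{tag}_{n}.png',f['color'][:,:,::-1]); return f
def load(n,tag): return pickle.load(open(f'{tag}_{n}.pkl','rb'))
def pts(f):
    K=f['camera_matrix'];d=f['depth'];v,u=np.mgrid[0:d.shape[0],0:d.shape[1]]
    p=np.stack([(u-K[0,2])/K[0,0]*d,-(v-K[1,2])/K[1,1]*d,-d],-1)
    return p@np.array(f['rotation']).T+np.array(f['eye'])
E
python3 - <<'E'
from h import *
for n in('scene','top'):
    f=grab(n,'a'); print({k:np.round(v,4).tolist() for k,v in f.items() if k not in('color','depth')},[k for k in f])
s=env.observe(); print({k:np.round(v,3).tolist() for k,v in s.items()})
a=[cv2.imread(f'pics/a_{n}.png') for n in('scene','top')]
cv2.imwrite('pics/both.png',cv2.resize(np.vstack(a),(400,600)))
E
```

```text
{'camera_matrix': [[390.5224, 0.0, 255.6831], [0.0, 390.5224, 191.4625], [0.0, 0.0, 1.0]], 'eye': [1.423, -0.2285, 0.7714], 'rotation': [0.7023, 0.3572, 0.2882, 0.5441]} ['color', 'depth', 'camera_matrix', 'eye', 'rotation']
{'camera_matrix': [[420.6427, 0.0, 261.2272], [0.0, 420.6427, 186.2929], [0.0, 0.0, 1.0]], 'eye': [0.5314, -0.0416, 1.222], 'rotation': [-0.6999, -0.0289, 0.0117, 0.7136]} ['color', 'depth', 'camera_matrix', 'eye', 'rotation']
{'time': 0.1, 'q': [1.07, 0.468, -0.012, 1.604, 0.006, 1.071, -0.056], 'dq': [-0.001, -0.001, 0.001, -0.002, -0.0, -0.0, -0.001], 'effort': [0.001, -53.352, 0.021, -25.196, 0.011, 0.004, 0.0], 'position': [0.287, -0.583, 0.249], 'eef_rot': [-0.001, 0.974, 0.227, -0.0], 'force': [-0.054, 0.185, -0.016], 'wrist_torque': [0.065, -0.026, 0.008], 'grasp_force': 0.0, 'grip_width': 0.999}
```

View pics/a_scene.png

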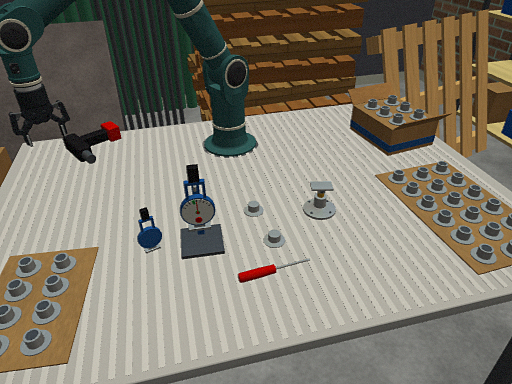

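View pics/a_top.png

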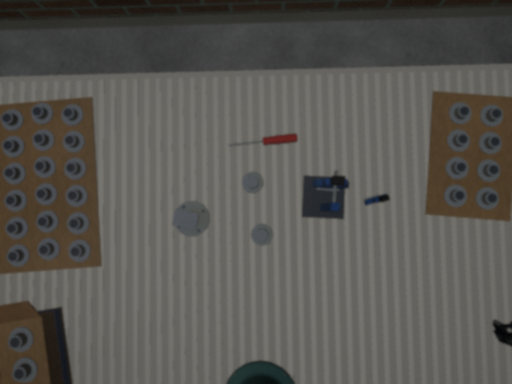

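The scene view shows the larger gauge on the hook at about (197,205). The smaller look-alike stands at (149,235), the bracket is at (320,200), the flanges at (254,208) and (274,238), and the driver at (272,270). In the top view the gauge is at (337,183), the bracket at (192,218) and the small gauge at (377,199). The larger one hanging on the stand fits the description, so I'll confirm it in a crop.

```bash
cat >> h.py <<'E'
from scipy.spatial.transform import Rotation as R
def Rm(f): q=np.array(f['rotation']); return R.from_quat(q[[1,2,3,0]]).as_matrix()
def pts(f):
    K=f['camera_matrix'];d=f['depth'];v,u=np.mgrid[0:d.shape[0],0:d.shape[1]]
    p=np.stack([(u-K[0,2])/K[0,0]*d,-(v-K[1,2])/K[1,1]*d,-d],-1)
    return p@Rm(f).T+np.array(f['eye'])
def ray(f,u,v,z):
    K=f['camera_matrix'];d=Rm(f)@np.array([(u-K[0,2])/K[0,0],-(v-K[1,2])/K[1,1],-1]);e=np.array(f['eye'])
    return e+d*(z-e[2])/d[2]
E
python3 - <<'E'
from h import *
f=load('scene','a');t=load('top','a')
c=f['color'];crop=np.hstack([cv2.resize(c[155:265,130:235],None,fx=4,fy=4,interpolation=2),cv2.resize(c[170:225,290:350],None,fx=5,fy=5,interpolation=2)[:275].repeat(1,0) if 0 else cv2.resize(c[155:265,285:365],None,fx=4,fy=4,interpolation=2)])
cv2.imwrite('pics/crop1.png',crop[:,:,::-1])
P=pts(f);T=pts(t)
hs=cv2.cvtColor(c,cv2.COLOR_RGB2HSV);ht=cv2.cvtColor(t['color'],cv2.COLOR_RGB2HSV)
def show(nm,X,m):
    q=X[m]; q=q[np.isfinite(q).all(1)]; print(nm,len(q),'med',np.round(np.median(q,0),4),'lo',np.round(np.percentile(q,3,0),4),'hi',np.round(np.percentile(q,97,0),4))
def box(sh,u0,u1,v0,v1):
    m=np.zeros(sh,bool);m[v0:v1,u0:u1]=1;return m
sh=(384,512)
# grip block top (dark) in both views, height>0.24
for nm,X,b in(('scene',P,box(sh,170,225,155,262)),('top',T,box(sh,300,355,170,222))):
    show(nm+' z>.25',X,b&(X[...,2]>.25)&(X[...,2]<.3)); 
    for z0,z1 in((.262,.29),(.225,.24),(.0,.02)): show(f'{nm} {z0}',X,b&(X[...,2]>z0)&(X[...,2]<z1))
    show(nm+' base',X,b&(X[...,2]>.008)&(X[...,2]<.016))
white=(hs[...,1]<60)&(hs[...,2]>140)&box(sh,180,216,193,228)
show('dial',P,white)
for nm,X,b in(('scene',P,box(sh,295,345,175,222)),('top',T,box(sh,165,218,195,242))):
    show(nm+' saddle',X,b&(X[...,2]>.085)&(X[...,2]<.11)); show(nm+' flange',X,b&(X[...,2]>.004)&(X[...,2]<.02))
    s=(b&(X[...,2]>.085)&(X[...,2]<.11)).astype(np.uint8); 
    q=X[s>0][:,:2].astype(np.float32); print(cv2.minAreaRect(q))
print(np.round(ray(t,337,183,.276),3),np.round(ray(t,192,218,.008),3))
E
```

```text
scene z>.25 152 med [ 0.6073 -0.1929  0.2685] lo [ 0.5916 -0.2059  0.2507] hi [ 0.6112 -0.1796  0.277 ]
scene 0.262 100 med [ 0.6067 -0.1929  0.2741] lo [ 0.5914 -0.2054  0.2632] hi [ 0.6111 -0.18    0.2775]
scene 0.225 111 med [ 0.6054 -0.1935  0.2319] lo [ 0.5951 -0.2171  0.2261] hi [ 0.6245 -0.1687  0.239 ]
scene 0.0 2689 med [ 0.5341 -0.1897  0.0024] lo [ 9.210e-02 -2.682e-01  1.000e-04] hi [ 0.6361 -0.0804  0.0139]
scene base 1080 med [ 0.5804 -0.1913  0.0117] lo [ 0.5181 -0.2469  0.0089] hi [ 0.6291 -0.1342  0.0143]
top z>.25 122 med [ 0.5966 -0.1919  0.275 ] lo [ 0.5876 -0.2055  0.2535] hi [ 0.6058 -0.1792  0.2784]
top 0.262 115 med [ 0.5968 -0.1919  0.2751] lo [ 0.5877 -0.2056  0.2666] hi [ 0.6059 -0.1798  0.2785]
top 0.225 117 med [ 0.5899 -0.1868  0.2347] lo [ 0.5295 -0.2173  0.2255] hi [ 0.6199 -0.1687  0.2398]
top 0.0 1610 med [ 0.5609 -0.1811  0.0103] lo [ 5.022e-01 -2.750e-01  3.000e-04] hi [ 0.641  -0.1287  0.0157]
top base 1038 med [ 0.5584 -0.1728  0.0116] lo [ 0.5097 -0.2465  0.0086] hi [ 0.6248 -0.133   0.0153]
dial 280 med [ 0.4608 -0.182   0.0005] lo [ 0.3137 -0.2419 -0.0031] hi [ 0.6101 -0.1192  0.0917]
scene saddle 217 med [0.5175 0.1906 0.0947] lo [0.4918 0.1609 0.0897] hi [0.5393 0.2223 0.0971]
scene flange 436 med [0.5327 0.1806 0.0112] lo [0.472  0.1437 0.0051] hi [0.5631 0.2384 0.0185]
((0.51423579454422, 0.19248473644256592), (0.06641669571399689, 0.04821516200900078), 75.49687957763672)
top saddle 402 med [0.5126 0.191  0.0951] lo [0.4908 0.1595 0.0907] hi [0.5346 0.2215 0.0989]
top flange 698 med [0.5134 0.1764 0.0107] lo [0.4619 0.1403 0.0043] hi [0.5634 0.248  0.0173]
((0.5127122402191162, 0.1915721893310547), (0.06702768802642822, 0.04417385905981064), 77.22468566894531)
[ 0.59  -0.189  0.276] [0.514 0.189 0.008]
```

View pics/crop1.png

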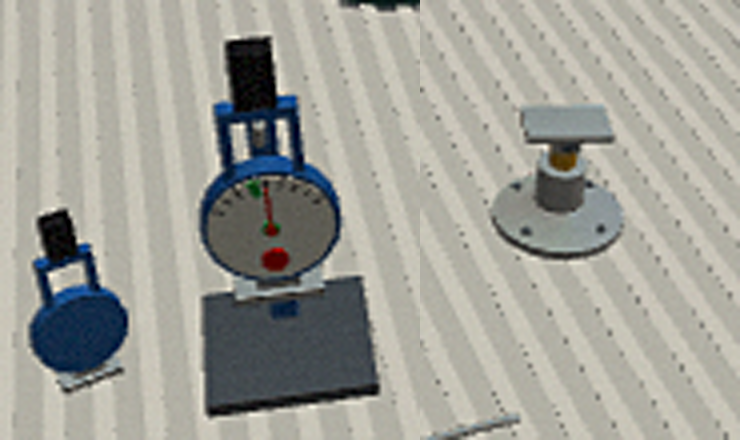

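The crop confirms it: the larger gauge (at crop 270,220) hangs on the hook with its white dial facing the camera, away from the robot. Its grip top is at z 0.276, which matches 0.224-0.142+0.194. The left one is smaller and shows its back. Next I'll measure the yaws and the mark angle.

Run:
```python
from h import *
f=load('scene','a');t=load('top','a');P=pts(f);T=pts(t)
def box(u0,u1,v0,v1):
    m=np.zeros((384,512),bool);m[v0:v1,u0:u1]=1;return m
def rect(nm,m,X):
    m=cv2.morphologyEx(m.astype(np.uint8),cv2.MORPH_OPEN,np.ones((2,2)))>0
    r=cv2.minAreaRect(X[m][:,:2].astype(np.float32));print(nm,m.sum(),np.round(r[0],4),np.round(r[1],4),round(r[2],1))
bt=box(300,355,170,222)
v=t['color'].max(-1); vs=f['color'].max(-1)
rect('base top',bt&(T[...,2]>.009)&(T[...,2]<.015)&(v<90),T)
rect('grip top',bt&(T[...,2]>.262)&(T[...,2]<.29),T)
rect('crossbar/ post',bt&(T[...,2]>.225)&(T[...,2]<.245),T)
rect('base scene',box(170,226,220,262)&(P[...,2]>.009)&(P[...,2]<.015)&(vs<110),P)
rect('saddle',box(165,218,195,242)&(T[...,2]>.088)&(T[...,2]<.1),T)
# dial plane fit
b=box(178,218,190,230);D=P[b&(P[...,2]>.1)&(P[...,2]<.18)&(P[...,0]>.55)&(P[...,0]<.66)]
c=D.mean(0);n=np.linalg.svd(D-c)[2][2];n*=np.sign(n[0]);print('dial',len(D),c.round(4),n.round(3),np.degrees(np.arctan2(n[1],n[0])))
# red/green on dial
h=cv2.cvtColor(f['color'],cv2.COLOR_RGB2HSV)
g=b&(h[...,0]>40)&(h[...,0]<85)&(h[...,1]>80);r=b&((h[...,0]<8)|(h[...,0]>172))&(h[...,1]>100)
for nm,m in(('g',g),('r',r)):
    vv,uu=np.nonzero(m);print(nm,list(zip(uu.tolist(),vv.tolist())),P[m].round(3)[:60:4].tolist())
```

```text
base top 742 [ 0.5673 -0.1493] [0.211  0.1193] 86.8
grip top 114 [ 0.5797 -0.1485] [0.0258 0.2331] 18.0
crossbar/ post 130 [ 0.5842 -0.2096] [0.0845 0.1202] 74.3
base scene 1002 [ 0.9669 -0.2213] [0.1176 0.9099] 85.0
saddle 398 [0.5061 0.1022] [0.2863 0.0571] 88.7
dial 773 [ 0.6069 -0.1929  0.1444] [ 0.997 -0.067  0.042] -3.868401326950015
g [(192, 200), (193, 200), (194, 200), (191, 201), (192, 201), (193, 201), (194, 201), (192, 202), (193, 202), (194, 202), (193, 203), (194, 203), (195, 203), (194, 204), (196, 210), (196, 211), (199, 211), (195, 212)] [[0.607, -0.202, 0.181], [0.606, -0.203, 0.177], [0.606, -0.2, 0.173], [0.607, -0.196, 0.17], [0.609, -0.188, 0.144]]
r [(196, 202), (196, 203), (196, 204), (196, 205), (197, 205), (197, 206), (196, 207), (197, 207), (197, 208), (197, 209), (197, 211), (197, 212), (198, 212), (197, 213), (198, 213), (197, 217), (198, 217), (199, 217), (200, 217), (196, 218), (197, 218), (198, 218), (199, 218), (200, 218), (201, 218), (195, 219), (196, 219), (197, 219), (198, 219), (199, 219), (200, 219), (201, 219), (196, 220), (197, 220), (198, 220), (199, 220), (200, 220), (201, 220), (195, 221), (196, 221), (197, 221), (198, 221), (199, 221), (200, 221), (201, 221), (197, 222), (198, 222), (199, 222), (200, 222)] [[0.61, -0.193, 0.175], [0.609, -0.191, 0.165], [0.61, -0.192, 0.156], [0.611, -0.191, 0.143], [0.609, -0.193, 0.125], [0.611, -0.196, 0.124], [0.61, -0.185, 0.12], [0.613, -0.194, 0.122], [0.611, -0.199, 0.118], [0.611, -0.189, 0.116], [0.612, -0.197, 0.114], [0.609, -0.186, 0.11], [0.606, -0.189, 0.105]]
```

Run:
```python
from h import *
f=load('scene','a');t=load('top','a');P=pts(f);T=pts(t)
def rect(nm,X,c,r,z0,z1,col=None,val=999):
    m=(np.hypot(X[...,0]-c[0],X[...,1]-c[1])<r)&(X[...,2]>z0)&(X[...,2]<z1)&(col.max(-1)<val)
    n,l,s,_=cv2.connectedComponentsWithStats(m.astype(np.uint8)); m=l==1+s[1:,4].argmax()
    q=X[m][:,:2].astype(np.float32);r_=cv2.minAreaRect(q);print(nm,m.sum(),np.round(r_[0],4),np.round(r_[1],4),round(r_[2],1),'mean z',X[m][:,2].mean().round(4))
ct,cs=t['color'],f['color']
rect('base top',T,(.57,-.19),.1,.007,.017,ct,90)
rect('base scene',P,(.57,-.19),.1,.007,.017,cs,110)
rect('grip top',T,(.597,-.192),.025,.262,.29,ct)
rect('crossbar',T,(.597,-.192),.04,.22,.245,ct)
rect('saddle top',T,(.5127,.191),.05,.088,.1,ct)
rect('saddle scene',P,(.5127,.191),.05,.088,.1,cs)
for nm,X in(('t',T),('s',P)):
  for z0,z1 in((.22,.3),):
    m=(np.hypot(X[...,0]-.537,X[...,1]+.19)<.022)&(X[...,2]>z0)&(X[...,2]<z1);print('post',nm,m.sum(),np.round(np.median(X[m],0),4))
# saddle edges / dial circle via mark and pointer on dial plane
n=np.array([.997,-.067,0.0]);p0=np.array([.6069,-.1929,.1444]);K=f['camera_matrix'];e=np.array(f['eye'])
def onp(u,v):
    d=Rm(f)@np.array([(u-K[0,2])/K[0,0],-(v-K[1,2])/K[1,1],-1]);return e+d*((p0-e)@n)/(d@n)
for a in((193,201.4),(193.3,202),(196,202.2),(197,209),(197.6,213)):print(a,onp(*a).round(4))
```

```text
base top 1101 [ 0.5672 -0.191 ] [0.1199 0.1195] 86.1 mean z 0.0117
base scene 1083 [ 0.5703 -0.189 ] [0.1185 0.1234] 84.9 mean z 0.0116
grip top 115 [ 0.597  -0.1926] [0.0264 0.0187] 87.4 mean z 0.2746
crossbar 51 [ 0.5729 -0.1893] [0.0124 0.0299] 85.7 mean z 0.2251
saddle top 399 [0.5127 0.1916] [0.067  0.0442] 77.2 mean z 0.095
saddle scene 216 [0.5142 0.1925] [0.0664 0.0482] 75.5 mean z 0.0944
post t 94 [ 0.5389 -0.1888  0.2389]
post s 0 [nan nan nan]
(193, 201.4) [ 0.6064 -0.2002  0.1758]
(193.3, 202) [ 0.6064 -0.1996  0.1738]
(196, 202.2) [ 0.6069 -0.1929  0.1721]
(197, 209) [ 0.6069 -0.1927  0.15  ]
(197.6, 213) [ 0.6069 -0.1925  0.1367]
  return _methods._mean(a, axis=axis, dtype=dtype,
  ret = um.true_divide(
```

Measured so far:
- The gauge axis is at (0.597, -0.193) with yaw -3.9°.
- The saddle centre is at (0.5127, 0.1916, 0.095) with yaw about -12.8°.
- The mark is at about 0.24 rad.

First I'll rise and turn.

Call:
send_rows:
  motion:
    - [0,0,-2.2,0,0,6,0.2]
    - [0,0,-2.2,0,0,6,0.2]
    - [0,0,-2.2,0,0,6,0.2]
    - [0,0,-2.2,0,0,6,0.2]
    - [0,0,-2.2,0,0,6,0.2]
    - [2.4,-3.3,0,0,0,0,0.2]
    - [2.4,-3.3,0,0,0,0,0.2]
    - [2.4,-3.3,0,0,0,0,0.2]
  force: 80

```text
time: 0.77
position: [0.3659, -0.4881, 0.3599]
eef_rot: [0.0, 0.999, -0.034, 0.0]
force: [1.7, -0.0, 0.5]
grip_width: 0.8
grasp_force: 0.0
```

Call:
send_rows:
  motion:
    - [2.4,-3.4,0,0,0,0,0.2]
    - [2.4,-3.4,0,0,0,0,0.2]
    - [2.4,-3.4,0,0,0,0,0.2]
    - [2.4,-3.4,0,0,0,0,0.2]
    - [2.4,-3.4,0,0,0,0,0.2]
    - [2.4,-3.4,0,0,0,0,0.2]
    - [2.4,-3.4,0,0,0,0,0.2]
    - [0,0,0,0,0,0,0.2]

```text
time: 1.43
position: [0.5543, -0.2525, 0.3593]
eef_rot: [-0.003, 1.0, -0.026, 0.001]
force: [-0.2, 1.0, 0.3]
grip_width: 0.801
grasp_force: 0.0
```

```bash
cat >> h.py <<'E'
def togo(p,x_yaw_deg,roll=0):
    "delta in tool axes (cm, deg) to world pos p with tool x at yaw, tool down, rolled about world-x' by roll(rad)"
    s=env.observe();q=np.array(s['eef_rot']);C=R.from_quat(q[[1,2,3,0]])
    G=R.from_euler('z',x_yaw_deg,degrees=True)*R.from_euler('x',roll)*R.from_euler('x',180,degrees=True)
    print('t',s['time'],'pos',np.round(s['position'],4),'q',np.round(s['q'],2),'F',np.round(s['force'],1),'M',np.round(s['wrist_torque'],2),'grip',s['grip_width'],s['grasp_force'])
    print('go cm',np.round(100*C.inv().apply(np.array(p)-s['position']),2),'rot',np.round((C.inv()*G).as_rotvec(degrees=True),2))
E
python3 -c "
from h import *
togo((.597,-.1926,.258),-3.9)"
```

```text
t 1.4333 pos [ 0.5543 -0.2525  0.3593] q [ 0.46  0.32 -0.1   1.57  0.03  1.25 -1.27] F [-0.2  1.   0.3] M [0.11 0.03 0.05] grip 0.8007393792842483 0.0
go cm [ 3.94 -6.14 10.17] rot [-0.33 -0.1   0.92]
```

Call:
send_rows:
  motion:
    - [1.9,-3.0,0,0,0,0.4,0.2]
    - [2.0,-3.1,0,0,0,0.4,0.2]
    - [0,0,0,0,0,0,0.2]
    - [0,0,3,0,0,0,0.2]
    - [0,0,0,0,0,0,0.2]
    - [0,0,0,0,0,0,0.2]

```text
time: 1.93
position: [0.5908, -0.2046, 0.3282]
eef_rot: [-0.0, 0.999, -0.04, -0.002]
force: [-0.1, -0.9, 0.8]
grip_width: 0.798
grasp_force: 0.0
```

```bash
python3 -c "
from h import *
togo((.597,-.1926,.258),-3.9)"
```

```text
t 1.9333 pos [ 0.5908 -0.2046  0.3282] q [ 0.37  0.37 -0.12  1.57  0.05  1.21 -1.41] F [-0.1 -0.9  0.8] M [-0.    0.02 -0.02] grip 0.7983541209998095 0.0
go cm [ 0.56 -1.24  7.02] rot [-0.04  0.26 -0.69]
```

Call:
send_rows:
  motion:
    - [0.6,-1.2,0,0,0,-0.6,0.2]
    - [0,0,1,0,0,0,0.2]
    - [0,0,2,0,0,0,0.2]
    - [0,0,0,0,0,0,0.2]
    - [0,0,0,0,0,0,0.2]

```text
time: 2.35
position: [0.5986, -0.1927, 0.2995]
eef_rot: [-0.0, 0.999, -0.035, -0.001]
force: [0.7, -0.2, -0.0]
grip_width: 0.799
grasp_force: 0.0
```

```bash
python3 -c "
from h import *
togo((.597,-.1926,.258),-3.9)"
```

```text
t 2.35 pos [ 0.5986 -0.1927  0.2995] q [ 0.35  0.4  -0.13  1.6   0.05  1.15 -1.43] F [ 0.7 -0.2 -0. ] M [ 0.05  0.   -0.03] grip 0.7986279718061592 0.0
go cm [-0.16 -0.    4.15] rot [-0.03  0.1  -0.06]
```

Call:
send_rows:
  motion:
    - [-0.1,0,1.2,0,0,0,0.2]
    - [0,0,1.4,0,0,0,0.2]
    - [0,0,1.4,0,0,0,0.2]
    - [0,0,0,0,0,0,0.2]
    - [0,0,0,0,0,0,0.2]
    - [0,0,0,0,0,0,0.2]

```text
time: 2.85
position: [0.5985, -0.1931, 0.261]
eef_rot: [0.0, 0.999, -0.035, 0.001]
force: [-0.5, -0.1, -0.4]
grip_width: 0.804
grasp_force: 0.0
```

```bash
python3 -c "
from h import *
togo((.597,-.1926,.258),-3.9)"
```

```text
t 2.85 pos [ 0.5985 -0.1931  0.261 ] q [ 0.35  0.43 -0.13  1.64  0.06  1.07 -1.43] F [-0.5 -0.1 -0.4] M [-0.02 -0.09  0.04] grip 0.8042487021573007 0.0
go cm [-0.16 -0.04  0.3 ] rot [ 0.02 -0.09 -0.08]
```

Call:
send_rows:
  motion:
    - [-0.1,0,0.3,0,0,0,0.3]
    - [0,0,0,0,0,0,0.5]
    - [0,0,0,0,0,0,0.6]
    - [0,0,0,0,0,0,0.7]
    - [0,0,0,0,0,0,0.8]
    - [0,0,0,0,0,0,0.9]
    - [0,0,0,0,0,0,1]
    - [0,0,0,0,0,0,1]
  force: 80

```text
time: 3.52
position: [0.5972, -0.1932, 0.2576]
eef_rot: [0.0, 0.999, -0.035, 0.0]
force: [-0.4, -1.7, 4.1]
grip_width: 0.318
grasp_force: 78.4
```

Call:
send_rows:
  motion:
    - [0,0,0,0,0,0,1]
    - [0,0,0,0,0,0,1]
    - [0,0,0,0,0,0,1]
    - [0,0,-0.3,0,0,0,1]
    - [0,0,-0.3,0,0,0,1]
    - [0,0,0,0,0,0,1]
    - [0,0,0,0,0,0,1]

```text
time: 4.1
position: [0.5966, -0.1924, 0.2621]
eef_rot: [-0.0, 0.999, -0.035, -0.001]
force: [0.6, 1.0, -4.6]
grip_width: 0.319
grasp_force: 78.8
```

```bash
python3 -c "
from h import *
togo((.597,-.1926,.276),-3.9)"
```

```text
t 4.1 pos [ 0.5966 -0.1924  0.2621] q [ 0.35  0.42 -0.13  1.64  0.06  1.08 -1.43] F [ 0.6  1.  -4.6] M [-0.01  0.04  0.06] grip 0.31915834469694543 78.83684277534485
go cm [ 0.04  0.02 -1.39] rot [-0.04  0.09 -0.05]
```

Call:
send_rows:
  motion:
    - [0,0,-0.7,0,0,0,1]
    - [0,0,-0.6,0,0,0,1]
    - [0,0,0,0,0,0,1]
    - [0,0,0,0,0,0,1]
    - [0,0,0,0,0,0,1]

```text
time: 4.52
position: [0.597, -0.1928, 0.2761]
eef_rot: [0.0, 0.999, -0.035, 0.0]
force: [-0.3, 0.5, -5.5]
grip_width: 0.315
grasp_force: 79.1
```

Call:
send_rows:
  motion:
    - [1,0,0,0,0,0,1]
    - [2,0,0,0,0,0,1]
    - [2,0,0,0,0,0,1]
    - [2,0,0,0,0,0,1]
    - [1,0,0,0,0,0,1]
    - [0,0,0,0,0,0,1]
    - [0,0,0,0,0,0,1]

```text
time: 5.1
position: [0.677, -0.1981, 0.2749]
eef_rot: [-0.0, 0.999, -0.034, -0.001]
force: [-0.4, 0.5, -4.9]
grip_width: 0.314
grasp_force: 79.1
```

```bash
python3 -c "
from h import *
togo((.5127,.1916,.36),-12.8)"
```

```text
t 5.1 pos [ 0.677  -0.1981  0.2749] q [ 0.31  0.55 -0.12  1.42  0.07  1.18 -1.45] F [-0.4  0.5 -4.9] M [0.04 0.08 0.01] grip 0.3142078590585062 79.09119486808777
go cm [-19.09 -37.75  -8.47] rot [-0.01  0.09  8.85]
```

Call:
send_rows:
  motion:
    - [0,-1.5,-2.1,0,0,0,1]
    - [0,-2.5,-2.1,0,0,0,1]
    - [0,-3,-2.1,0,0,0,1]
    - [0,-3,-2.1,0,0,0,1]
    - [-1.9,-2.8,0,0,0,0,1]
    - [-1.9,-2.8,0,0,0,0,1]
    - [-1.9,-2.8,0,0,0,0,1]
    - [-1.9,-2.8,0,0,0,0,1]

```text
time: 5.77
position: [0.6139, 0.0193, 0.3601]
eef_rot: [0.0, 0.999, -0.035, -0.0]
force: [0.4, 0.6, -4.4]
grip_width: 0.318
grasp_force: 79.9
```

Call:
send_rows:
  motion:
    - [-1.9,-2.8,0,0,0,0,1]
    - [-1.9,-2.8,0,0,0,0,1]
    - [-1.9,-2.8,0,0,0,0,1]
    - [-1.9,-2.8,0,0,0,0,1]
    - [-1.9,-2.8,0,0,0,0,1]
    - [-1.5,-2.2,0,0,0,3,1]
    - [0,0,0,0,0,3,1]
    - [0,0,0,0,0,2.8,1]

```text
time: 6.43
position: [0.5152, 0.1894, 0.3605]
eef_rot: [-0.0, 0.994, -0.11, 0.0]
force: [0.7, -0.7, -3.8]
grip_width: 0.317
grasp_force: 80.1
```

Call:
send_rows:
  motion:
    - [0,0,0,0,0,0,1]
    - [0,0,0,0,0,0,1]
    - [0,0,0,0,0,0,1]
    - [0,0,0,0,0,0,1]
    - [0,0,0,0,0,0,1]
    - [0,0,0,0,0,0,1]
    - [0,0,0,0,0,0,1]
    - [0,0,0,0,0,0,1]

```text
time: 7.1
position: [0.5172, 0.1875, 0.3599]
eef_rot: [0.0, 0.994, -0.111, -0.0]
force: [0.6, 0.2, -4.3]
grip_width: 0.317
grasp_force: 80.1
```

Run:
```python
from h import *
togo((.5127,.1916,.36),-12.8)
f=grab('scene','b');grab('top','b')
cv2.imwrite('pics/crop2.png',cv2.resize(f['color'][90:240,270:380],None,fx=4,fy=4,interpolation=2)[:,:,::-1])
```

```text
t 7.1 pos [0.5172 0.1875 0.3599] q [-0.17  0.22 -0.28  1.7   0.07  1.23 -2.26] F [ 0.6  0.2 -4.3] M [ 0.07 -0.   -0.04] grip 0.3171472690793541 80.14769911766052
go cm [-0.53 -0.3  -0.01] rot [0.   0.01 0.02]
```

View pics/crop2.png

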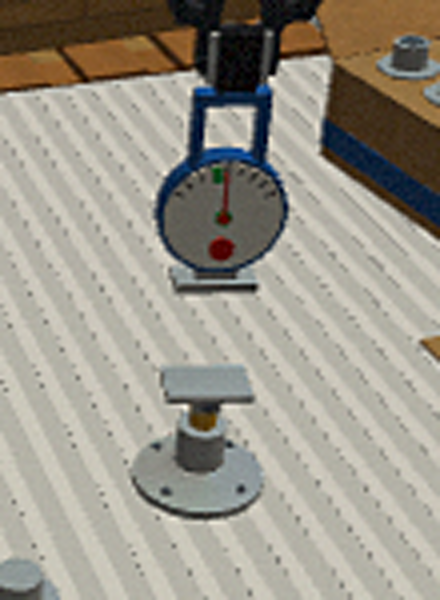

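Crop 2 shows the gauge hanging upright in the grip above the saddle, with the foot (213,280) parallel to the saddle plate (208,383). The needle runs from (224,217) to (228,168) and the green tab is at (217,175). Next I'll compute the mark angle and the foot position.

```bash
cat >> h.py <<'E'
def dial(tag,tcp,roll,yaw=-12.8):
    f=load('scene',tag);G=R.from_euler('z',yaw,degrees=True)*R.from_euler('x',roll)
    c=np.array(tcp)+G.apply([.0095,0,-.115]);K=f['camera_matrix'];e=np.array(f['eye']);n=G.apply([1,0,0])
    pc=Rm(f).T@(c-e);u0=K[0,2]+K[0,0]*pc[0]/-pc[2];v0=K[1,2]+K[1,1]*pc[1]/pc[2]
    print('dial pix',round(u0,1),round(v0,1))
    k=4;im=cv2.resize(f['color'],None,fx=k,fy=k,interpolation=cv2.INTER_CUBIC);h=cv2.cvtColor(im,cv2.COLOR_RGB2HSV).astype(int)
    vv,uu=np.mgrid[0:im.shape[0],0:im.shape[1]];uf=(uu+.5)/k-.5;vf=(vv+.5)/k-.5
    d=np.stack([(uf-K[0,2])/K[0,0],-(vf-K[1,2])/K[1,1],-np.ones_like(uf)],-1)@Rm(f).T
    X=e+d*(((c-e)@n)/(d@n))[...,None];L=G.inv().apply((X-c).reshape(-1,3)).reshape(X.shape);y,z=L[...,1],L[...,2]
    r=np.hypot(y,z)
    red=((h[...,0]<8)|(h[...,0]>172))&(h[...,1]>110)&(r<.05);gr=(h[...,0]>40)&(h[...,0]<85)&(h[...,1]>90)&(r<.05)
    hub=gr&(r<.014);piv=np.array([y[hub].mean(),z[hub].mean()]) if hub.any() else np.zeros(2)
    print('hub',hub.sum(),piv.round(4))
    for nm,m in(('needle',red&(z-piv[1]>.012)),('counterw',red&(z-piv[1]<-.012)),('mark',gr&(z-piv[1]>.015))):
        a=np.arctan2(-(y[m]-piv[0]),z[m]-piv[1]);print(nm,m.sum(),'ang',a.mean().round(3),'r',np.hypot(y[m]-piv[0],z[m]-piv[1]).mean().round(4),'yz',y[m].mean().round(4),z[m].mean().round(4))
E
python3 - <<'E'
from h import *
dial('a',(.597,-.1926,.257),0,-3.9)
dial('b',(.5172,.1875,.3599),0)
f=load('scene','b');P=pts(f);t=load('top','b');T=pts(t)
for z0,z1 in((.183,.195),(.2,.28),(.33,.34)):
    m=(np.hypot(P[...,0]-.517,P[...,1]-.19)<.06)&(P[...,2]>z0)&(P[...,2]<z1);q=P[m];print(z0,len(q),np.median(q,0).round(4),np.percentile(q,3,0).round(4),np.percentile(q,97,0).round(4))
    if len(q)>30:
        r=cv2.minAreaRect(q[:,:2].astype(np.float32));print(r)
E
```

```text
dial pix 197.1 211.4
hub 61 [0.0007 0.0012]
needle 119 ang 0.012 r 0.0213 yz 0.0005 0.0226
counterw 536 ang -0.024 r 0.0286 yz 0.0006 -0.027
mark 184 ang 0.231 r 0.0323 yz -0.0067 0.0326
dial pix 324.7 143.4
hub 44 [ 0.002  -0.0009]
needle 121 ang 0.006 r 0.023 yz 0.0018 0.022
counterw 489 ang -0.18 r 0.0261 yz 0.0025 -0.0266
mark 154 ang 0.207 r 0.0331 yz -0.0048 0.0314
0.183 111 [0.5265 0.1812 0.1912] [0.5027 0.1579 0.1852] [0.5376 0.2149 0.1936]
((0.5177357196807861, 0.187987819314003), (0.05964271351695061, 0.03398505225777626), 78.6861572265625)
0.2 707 [0.5276 0.1845 0.2452] [0.5136 0.1462 0.2062] [0.536  0.2247 0.2775]
((0.5239080786705017, 0.1869649887084961), (0.09027300029993057, 0.02556443028151989), 74.99662017822266)
0.33 68 [0.525  0.1863 0.3352] [0.514  0.1635 0.3303] [0.5317 0.2118 0.3393]
((0.5223328471183777, 0.18734249472618103), (0.05138813331723213, 0.01660744845867157), 77.70687866210938)
```

Call:
send_rows:
  motion:
    - [-0.5,-0.3,1,0,0,0,1]
    - [0,0,2,0,0,0,1]
    - [0,0,2,0,0,0,1]
    - [0,0,2,0,0,0,1]
    - [0,0,0.5,0,0,0,1]
    - [0,0,0,0,0,0,1]
    - [0,0,0,0,0,0,1]
    - [0,0,0,0,0,0,1]

```text
time: 7.87
position: [0.5136, 0.1921, 0.2862]
eef_rot: [-0.001, 0.994, -0.111, 0.001]
force: [0.2, -0.1, -4.0]
grip_width: 0.318
grasp_force: 80.1
```

Run:
```python
from h import *
togo((.513,.192,.27),-12.8)
```

```text
t 7.8667 pos [0.5136 0.1921 0.2862] q [-0.18  0.28 -0.28  1.8   0.09  1.07 -2.29] F [ 0.2 -0.1 -4. ] M [ 0.03  0.03 -0.03] grip 0.31790319877291706 80.07967114448547
go cm [-0.06  0.03  1.62] rot [-0.08 -0.11  0.03]
```

Next, lower until contact and press about 3 to 4 mm.

Call:
send_rows:
  motion:
    - [0,0,0.5,0,0,0,1]
    - [0,0,0.5,0,0,0,1]
    - [0,0,0.3,0,0,0,1]
    - [0,0,0.2,0,0,0,1]
    - [0,0,0.2,0,0,0,1]
    - [0,0,0.2,0,0,0,1]
    - [0,0,0,0,0,0,1]
    - [0,0,0,0,0,0,1]

```text
time: 8.53
position: [0.5131, 0.1915, 0.2665]
eef_rot: [0.0, 0.994, -0.111, 0.0]
force: [-1.3, -1.7, 1.8]
grip_width: 0.317
grasp_force: 81.0
```

Run:
```python
from h import *
togo((.513,.192,.267),-12.8)
f=grab('scene','c');grab('top','c')
cv2.imwrite('pics/crop3.png',cv2.resize(f['color'][120:230,270:380],None,fx=4,fy=4,interpolation=2)[:,:,::-1])
```

```text
t 8.5333 pos [0.5131 0.1915 0.2665] q [-0.19  0.3  -0.28  1.82  0.1   1.03 -2.3 ] F [-1.3 -1.7  1.8] M [-0.7   0.56 -0.04] grip 0.3169405958054482 80.96937417984009
go cm [-0.02 -0.05 -0.05] rot [ 0.01 -0.03  0.02]
```

View pics/crop3.png

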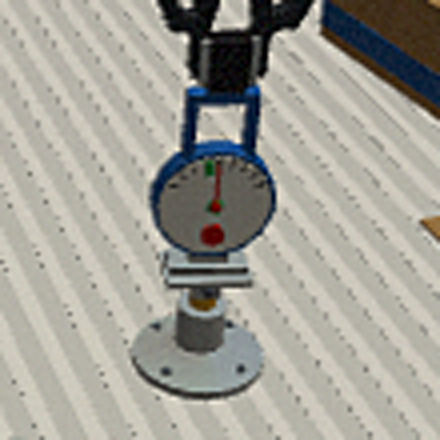

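Crop 3 shows the foot seated flat and central on the saddle (207,270), with about 6 N of press. Next I'll rock about the pivot by roughly 12.3°.

Call:
send_rows:
  motion:
    - [0,0,0.1,0,0,0,1]
    - [0,-0.5,0.01,-1.5,0,0,1]
    - [0,-0.5,0.01,-1.5,0,0,1]
    - [0,-0.5,0.01,-1.5,0,0,1]
    - [0,-0.5,0.01,-1.5,0,0,1]
    - [0,0,0,0,0,0,1]
    - [0,0,0,0,0,0,1]
    - [0,0,0,0,0,0,1]

```text
time: 9.3
position: [0.5176, 0.2115, 0.2641]
eef_rot: [0.051, 0.992, -0.111, -0.005]
force: [-0.5, -0.7, 4.0]
grip_width: 0.318
grasp_force: 81.3
```

Run:
```python
from h import *
a=.215;Rz=R.from_euler('z',-12.8,degrees=True)
p=np.array([.5131,.1915,.0765])+Rz.apply([0,.189*np.sin(a),.189*np.cos(a)]);print(p)
togo(p,-12.8,-a)
```

```text
[0.52203343 0.23082062 0.26114854]
t 9.3 pos [0.5176 0.2115 0.2641] q [-0.28  0.35 -0.27  1.76  0.19  1.12 -2.41] F [-0.5 -0.7  4. ] M [-0.06  0.3  -0.  ] grip 0.3184192451463907 81.28956198692322
go cm [ 0.   -2.    0.09] rot [-6.44 -0.04  0.01]
```

Call:
send_rows:
  motion:
    - [0,-0.5,0.01,-1.6,0,0,1]
    - [0,-0.5,0.01,-1.6,0,0,1]
    - [0,-0.5,0.01,-1.6,0,0,1]
    - [0,-0.5,0.01,-1.6,0,0,1]
    - [0,0,0,0,0,0,1]
    - [0,0,0,0,0,0,1]
    - [0,0,0,0,0,0,1]
    - [0,0,0,0,0,0,1]

```text
time: 9.97
position: [0.522, 0.2311, 0.261]
eef_rot: [0.105, 0.988, -0.111, -0.011]
force: [0.3, 3.8, 4.0]
grip_width: 0.313
grasp_force: 81.3
```

Call:
send_rows:
  motion:
    - [0,0,0,0,0,0,1]
    - [0,0,0,0,0,0,1]
    - [0,0,0,0,0,0,1]
    - [0,0,0,0,0,0,1]
    - [0,0,0,0,0,0,1]
    - [0,0,0,0,0,0,1]
    - [0,0,0,0,0,0,1]
    - [0,0,0,0,0,0,1]

```text
time: 10.63
position: [0.522, 0.2312, 0.2608]
eef_rot: [0.106, 0.988, -0.111, -0.011]
force: [0.2, 4.7, 3.9]
grip_width: 0.315
grasp_force: 81.3
```

Call:
send_rows:
  motion:
    - [0,0,0,0,0,0,1]
    - [0,0,0,0,0,0,1]
    - [0,0,0,0,0,0,1]
    - [0,0,0,0,0,0,1]
    - [0,0,0,0,0,0,1]
    - [0,0,0,0,0,0,1]
    - [0,0,0,0,0,0,1]
    - [0,0,0,0,0,0,1]

```text
time: 11.3
position: [0.522, 0.2313, 0.2608]
eef_rot: [0.106, 0.988, -0.111, -0.011]
force: [-0.2, 5.2, 3.8]
grip_width: 0.318
grasp_force: 81.3
```

Call:
send_rows:
  motion:
    - [0,0,0,0,0,0,1]
    - [0,0,0,0,0,0,1]
    - [0,0,0,0,0,0,1]
    - [0,0,0,0,0,0,1]
    - [0,0,0,0,0,0,1]
    - [0,0,0,0,0,0,1]
    - [0,0,0,0,0,0,1]
    - [0,0,0,0,0,0,1]

```text
time: 11.97
position: [0.522, 0.2312, 0.2608]
eef_rot: [0.106, 0.988, -0.111, -0.011]
force: [1.5, 5.3, 3.1]
grip_width: 0.317
grasp_force: 81.3
```

Run:
```python
from h import *
togo((.522,.2308,.2611),-12.8,-.215)
f=grab('scene','d')
cv2.imwrite('pics/crop4.png',cv2.resize(f['color'][120:230,270:380],None,fx=5,fy=5,interpolation=2)[:,:,::-1])
dial('d',env.observe()['position'],-.215)
```

```text
t 11.9667 pos [0.522  0.2312 0.2608] q [-0.36  0.41 -0.25  1.69  0.26  1.22 -2.51] F [1.5 5.3 3.1] M [ 1.73 -0.27 -0.05] grip 0.31691168075853626 81.29668593406677
go cm [ 0.01  0.04 -0.02] rot [-0.07 -0.05  0.03]
dial pix 328.1 171.4
hub 49 [-0.0001  0.0001]
needle 89 ang 0.042 r 0.0194 yz -0.001 0.0195
counterw 428 ang -2.7 r 0.0275 yz 0.0085 -0.0256
mark 83 ang 0.122 r 0.034 yz -0.0042 0.0337
```

View pics/crop4.png

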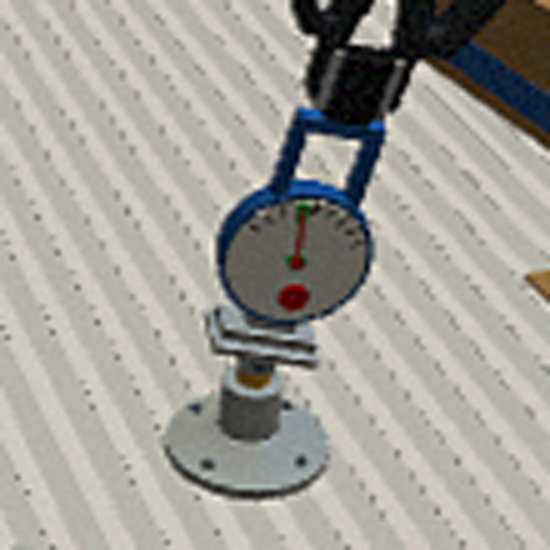

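Crop 4 shows the gauge leaning right with the foot still flat on the saddle. The needle tip, around (303,210), lies on the green tab. I'll recheck using the red hub as the pivot, since the green patch beside it biased my angle estimate, and relieve the sideways force a little.

Call:
send_rows:
  motion:
    - [0,-0.05,0,0,0,0,1]
    - [0,0,0,0,0,0,1]
    - [0,0,0,0,0,0,1]
    - [0,0,0,0,0,0,1]
    - [0,0,0,0,0,0,1]
    - [0,0,0,0,0,0,1]
    - [0,0,0,0,0,0,1]
    - [0,0,0,0,0,0,1]

```text
time: 12.68
position: [0.5221, 0.2314, 0.2606]
eef_rot: [0.107, 0.988, -0.111, -0.012]
force: [0.9, 5.2, 3.5]
grip_width: 0.316
grasp_force: 81.3
```

```bash
sed -i 's/hub=gr&(r<.014)/hub=red\&(r<.009)/' h.py
python3 - <<'E'
from h import *
togo((.522,.2308,.2611),-12.8,-.215)
f=grab('scene','e')
dial('b',(.5172,.1875,.3599),0)
dial('c',(.5131,.1915,.2665),0)
dial('e',env.observe()['position'],-.215)
P=pts(f);c=np.array([.513,.1915])
for nm,z0,z1,rr in(('all',.06,.125,.045),):
    m=(np.hypot(P[...,0]-c[0],P[...,1]-c[1])<rr)&(P[...,2]>z0)&(P[...,2]<z1);q=P[m];print(len(q))
cv2.imwrite('pics/crop5.png',cv2.resize(f['color'][152:202,305:355],None,fx=12,fy=12,interpolation=2)[:,:,::-1])
E
```

```text
t 12.6833 pos [0.5221 0.2314 0.2606] q [-0.36  0.42 -0.25  1.69  0.26  1.22 -2.51] F [0.9 5.2 3.5] M [ 1.78 -0.2   0.01] grip 0.31601996211715905 81.32477402687073
go cm [ 0.01  0.07 -0.04] rot [-0.02 -0.04  0.03]
dial pix 324.7 143.4
hub 101 [ 0.0025 -0.0006]
needle 116 ang 0.03 r 0.0231 yz 0.0018 0.0225
counterw 489 ang -0.019 r 0.0264 yz 0.0025 -0.0266
mark 154 ang 0.224 r 0.0328 yz -0.0048 0.0314
dial pix 322.8 170.7
hub 94 [ 0.0024 -0.0004]
needle 116 ang 0.018 r 0.0236 yz 0.0019 0.0231
counterw 423 ang 0.092 r 0.0266 yz 0.0019 -0.0266
mark 128 ang 0.227 r 0.0329 yz -0.005 0.0316
dial pix 328.2 171.5
hub 96 [ 0.0027 -0.0004]
needle 107 ang 0.207 r 0.0217 yz -0.0017 0.0208
counterw 415 ang -2.063 r 0.0263 yz 0.0083 -0.0257
mark 89 ang 0.218 r 0.0348 yz -0.0047 0.0334
327
```

View pics/crop5.png

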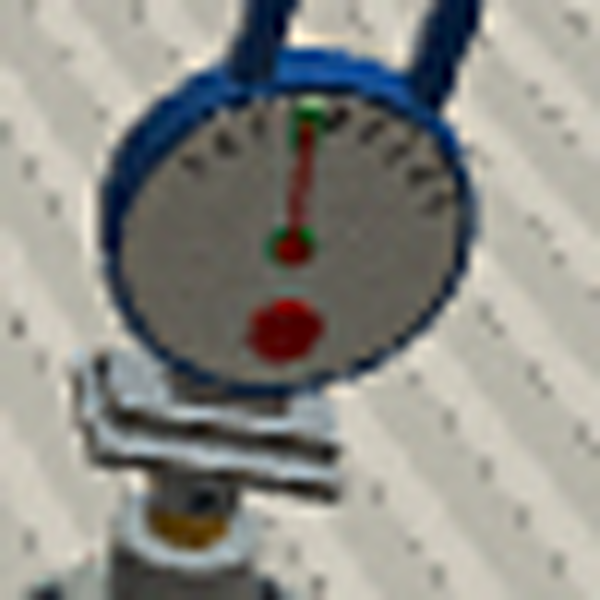

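Crop 5 shows the needle tip (306,125) in the middle of the green tab, with green visible on both sides (needle 0.207, mark 0.218 rad). The foot lies parallel and central on the saddle, pressed at about 7 N and at rest, so I'm handing it in.

```bash
python3 -c "
from rig import env
print(env.job_done())"
```

```text
the job is handed in; nothing more can be done
None
```

I handed in the job at about 12.7 s, still holding the gauge: its foot is flat and central on the saddle under about 7 N, and the pointer is on the green mark (0.207 against 0.218 rad). The hand-in returned no verdict.

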